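# Restock the LED ageing rail and do the switch-on check

### The job

Draw the two lamps standing in the ageing rail forward until the front one rests against the front stop and the other touches it, then take the fresh lamp from the tray and set it down in the rail, upright and without dropping it, close up behind them. When all three are in place, pull the mushroom switch on the supply out until it snaps into its detent, leave it out for at least three seconds without touching any lamp while it is on, and push it fully home again. Leave all the other things on the bench where they are.

Things in the scene. Friction and masses are not known exactly. Their poses are not given: they have to be found in the camera images.
- rail: Ageing rail fixed to the bench: aluminium plate 300 x 84 x 12 mm. Origin: centre of its underside; x runs along the lane away from the front stop, z up. Lamps stand and slide on two copper strips along it, tops 14 mm above the bench. Lane 54 mm wide between guides 4 mm thick, tops 22 mm above the bench; open at the back (x = +144 mm) and from above.
- rail_stop (a point): Point on the inner face of the rail's front stop, on the lane's centre line at strip height (14 mm above the bench); same axes as the rail, whose x = -120 mm it is. The stop is a black block at the end nearer the robot, 68 mm wide, 12 mm thick, top 42 mm above the bench. Lamps closed up against it have their centres 25, 75 and 125 mm from this point along x.
- lamp_front_mid (a point): LED spot lamp: upright finned aluminium cylinder 50 mm in diameter, 46 mm tall, 0.06 to 0.13 kg, white lens on top; all three lamps are alike. Point at its centre, 23 mm above its underside; z up. This one stands in the rail, nearer to the front stop but some way from it.
- lamp_rear_mid (a point): LED spot lamp: upright finned aluminium cylinder 50 mm in diameter, 46 mm tall, 0.06 to 0.13 kg, white lens on top; all three lamps are alike. Point at its centre, 23 mm above its underside; z up. This one stands in the rail, farther back, apart from the front one.
- lamp_new_mid (a point): LED spot lamp: upright finned aluminium cylinder 50 mm in diameter, 46 mm tall, 0.06 to 0.13 kg, white lens on top; all three lamps are alike. Point at its centre, 23 mm above its underside; z up. This is the fresh one, standing in the tray.
- tray: Shallow black tray fixed to the bench, 130 (x) x 190 (y) mm, floor 4 mm thick, walls 4 mm thick with tops 14 mm above the bench. Origin: centre of the underside. The fresh lamp stands on its floor in one half (+y or -y) and a lens ring lies in the other, about 80 mm apart. The tray is on one side of the rail and the supply on the other; both vary.
- supply: DC supply fixed to the bench: grey box 160 (x) x 150 (y) mm, top 115 mm above the bench; its black front panel at x = -80 mm faces the robot (-x). Origin: centre of the underside. On the panel: a meter window, two small knobs and two binding posts (dummies, at most 19 mm proud) and the pull switch.
- switch_head (a point): Centre of the switch's black mushroom head (moves with it): 40 mm in diameter, 17 mm thick, side band 11 mm wide that can be pinched left and right from above. Axis level, 85 mm above the bench, 34 mm to -y of the supply's middle. When home: 31 mm before the panel, 24 mm free behind the head around a 21 mm neck. Axes as the supply: +x into the panel, pull to -x.
- switch (a joint): Travel of the switch in m: 0 fully home (off), 0.015 fully out at its detent (on), straight along -x of the supply. Over-centre snap: resists with about 7 N at first, less towards mid-travel, past the middle it snaps on to the far end and stays there by itself; the same on the way back. Each end is a hard stop.
- lens_ring: Bystander: loose white plastic ring, 54 mm in diameter and 14 mm high, lying in the tray. Origin: centre of the underside.
- screwdriver: Bystander: screwdriver 150 mm long lying between the rail and its +y neighbour, along x. Origin near the middle, underside.
- flux: Bystander: small white bottle, 26 mm in diameter and 55 mm tall, between the rail and its -y neighbour. Origin: centre of the underside.
- meter: Bystander: hand-held multimeter lying flat, 160 x 78 x 45 mm, near the robot on its left. Origin: centre of the underside.
- boards: Bystander: stack of bare round white LED boards, 110 mm across and 20 mm high, near the robot on its right. Origin: centre of the underside.
- tape: Bystander: roll of white tape lying flat, 60 mm in diameter and 18 mm high, to the left of the front of the rail. Origin: centre of the underside.
Not all that is in view belongs to the job. Leave any yellow look-alike of the part that bears lamp_new_mid alone.

How it is judged:
On the way, in this order (a step that is already met when the one before it is completed fails the run):
1. the two older lamps stand closed up at the front stop (x of lamp_front_mid in the frame of rail between -0.099 and -0.088 m and y of lamp_front_mid in the frame of rail between -0.006 and 0.006 m and z of lamp_front_mid in the frame of rail between 0.033 and 0.041 m and angle between each of lamp_front_mid, lamp_rear_mid's own z axis and vertical below 0.1 rad and x of lamp_rear_mid in the frame of rail between -0.049 and -0.035 m and y of lamp_rear_mid in the frame of rail between -0.006 and 0.006 m and z of lamp_rear_mid in the frame of rail between 0.033 and 0.041 m and linear speed of each of lamp_front, lamp_rear below 0.02 m/s), for 0.2 s.
2. the fresh lamp stands released in the rail, close behind them (all of step 1 and x of lamp_new_mid in the frame of rail between 0.001 and 0.022 m and y of lamp_new_mid in the frame of rail between -0.006 and 0.006 m and z of lamp_new_mid in the frame of rail between 0.033 and 0.041 m and angle between lamp_new_mid's own z axis and vertical below 0.1 rad and linear speed of lamp_new below 0.02 m/s and contact force between the fingers and lamp_new below 0.1 N), for 0.2 s.
3. the switch is out at its detent for three seconds, the lamps in place (x of lamp_front_mid in the frame of rail between -0.099 and -0.088 m and y of lamp_front_mid in the frame of rail between -0.006 and 0.006 m and z of lamp_front_mid in the frame of rail between 0.033 and 0.041 m and angle between each of lamp_front_mid, lamp_rear_mid, lamp_new_mid's own z axis and vertical below 0.1 rad and x of lamp_rear_mid in the frame of rail between -0.049 and -0.035 m and y of lamp_rear_mid in the frame of rail between -0.006 and 0.006 m and z of lamp_rear_mid in the frame of rail between 0.033 and 0.041 m and x of lamp_new_mid in the frame of rail between 0.001 and 0.022 m and y of lamp_new_mid in the frame of rail between -0.006 and 0.006 m and z of lamp_new_mid in the frame of rail between 0.033 and 0.041 m and value of joint switch above 0.0125 m), for 2.9 s.
4. the switch is pushed fully home (value of joint switch below 0.002 m), for 0.2 s.
At the end, for the whole second after the job is handed in: All three lamps stand upright in the rail, released and at rest: the older front one within 7 mm of where it touches the stop, the other older one behind it within 10 mm, the fresh one last within 17 mm, of their places with all touching; the switch is home within 2 mm (all of step 1 and x of lamp_new_mid in the frame of rail between 0.001 and 0.022 m and y of lamp_new_mid in the frame of rail between -0.006 and 0.006 m and z of lamp_new_mid in the frame of rail between 0.033 and 0.041 m and angle between lamp_new_mid's own z axis and vertical below 0.1 rad and linear speed of lamp_new below 0.02 m/s and value of joint switch below 0.002 m).
It fails at once if the robot touches a lamp while the switch is on (more than half out) (value of joint switch above 0.0075 m and (contact force between any of the arm, the fingers and lamp_front above 0.3 N or contact force between any of the arm, the fingers and lamp_rear above 0.3 N or contact force between any of the arm, the fingers and lamp_new above 0.3 N)).
It fails at once if the fresh lamp is dropped (contact force between the fingers and lamp_new below 0.05 N and linear speed of lamp_new above 0.6 m/s).
It fails at once if another thing on the bench is moved by more than 30 mm (distance of any of lens_ring, screwdriver, flux, meter, boards, tape from where it was at the start of the episode above 0.03 m).
It also fails if it takes over 72 s, if anything falls off the work surface, if the arm or the gripper's body presses on something with over 40 N, if the wrist force passes 120 N, or if a joint passes its speed limit or range.

### The arm

A 6-joint arm with a two-finger parallel gripper is mounted at the origin on the work surface. World frame = base frame: x ahead of the robot, y to its left, z up, the work surface at z = 0. Lengths are in m, angles in rad, forces in N, time in s.
With the tool pointing down it reaches from about 0.35 to 0.975 m from the base axis. Payload 4.9 kg.
Tool frame: the origin (TCP) lies at the very end of the fingers, on their centre line; the grasp point (between the pads) lies 19 mm behind it; z points along the fingers, y is the direction in which the jaws open and shut (so a half turn about z gives the same grasp; the last joint's range is limited). The gripper opens to 85 mm and grips with 20 to 120 N. Pads are 22 mm wide; open, the fingers measure 114 mm over their backs; the gripper's body (76 mm by 85 mm) begins 54 mm behind the grasp point. The pads swing forward as they close: fully open they stand 13 mm farther back than shut.
Start: joints at [-1.417, 0.053, 1.613, -0, 1.476, -0.119], TCP at [0.168, -0.602, 0.231] pointing down, gripper open.
Joint ranges: [-3.01, 3.01], [-1.01, 2.22], [0.06, 2.58], [-1.02, 4.17], [0.09, 2.62], [-3.14, 3.14]. Speed limits (rad/s): [2.57, 2.57, 3.14, 3.14, 3.14, 3.14].

### API

Orientations are given as a rotation vector (axis times angle).
In Python, from rig import r gives the robot as it stands.
- The arm moves only by the tool move_arm, never from a script. Its arguments are lists of equal length, an entry for each row: "slide": the shift along the world's x, y, z in cm, a list of three; "rotation": the turn, a rotation vector about the world's x, y, z in degrees, a list of three; "claw": the closure, from 0 (fully open) to 1 (shut). A call has 1 to 20 rows; each row shifts and turns the pose as measured when the row begins; what a row does not reach is not made up. A row lasts 1/10 s, in which the tool goes at most 50 mm and 8.59 degrees, less where a joint would pass 70% of its speed; a pose out of reach is approached as far as the arm can. A call with a gripper value outside its range is refused whole. The fingers move at their own pace and stop on an object; the grip force is fixed at half the most. Time passes only in rows, so rows that do not move let the fingers close. It gives the time, the measured TCP pose, the force and the opening at its end, in the units of the state.
- r.read_state(): the state, without advancing time (a new reading comes with each control period).
- r.camera(name): name is "side" or "top"; returns a dict with "frame" (420x560x3 uint8, red, green, blue), "range_z" (420x560 float32, m along the optical axis (not along the pixel's ray), 0 where there is no reading), "fovy" (degrees; the focal length in pixels is half the picture's height over the tangent of half this angle, whatever the lens; pixels are square), "cx", "cy" (the principal point, pixels), "D" ([k1, k2, p1, p2, k3] as OpenCV has them; the pictures are not rectified), "rvec" (rotation vector, rad) and "tvec" (3), from world to camera coordinates, as OpenCV has them. Camera axes: x right, y down, z forward; pixel columns grow to the right and rows downward; lengths in m; the calibration is good to about 2 mm. A picture is of the moment at which its call begins.
- r.sign_off(): hands the job in, once; it reports no verdict.
The state is a dict: "time_s": time; "joint_positions": joint angles; "qvel": joint speeds; "joint_torque": joint torques, N m; "tool_pos": TCP position; "tool_rot": TCP orientation; "force": force on the tool from outside, world axes, zero at the start; "torque": the same for the moment, N m; "grip_width": finger opening in m.
Only numpy, scipy, OpenCV 4.12 (cv2) and the standard library are available. Lean on these libraries where they do the work, as an engineer would, in place of code of your own. Each camera call takes 0.05 s, during which the arm holds its last target. There are 200 camera calls.

## Working session

There is one attempt and no reset: what is moved stays moved. The work goes in short steps, Python scripts to look and compute and a tool call to move; the robot and the scene stay as the last step left them, time stands still between calls to the robot, and variables do not carry over. Pictures are saved under pics/ and viewed, about 8 in all and at most 12, crops included, and the job is handed in when it is done.

Besides the shell and the picture viewer there is one more tool, called after "Emit:" as name(argument=value, ...) on one line, values as JSON. move_arm: Moves the arm, as the interface text tells. Its arguments: {"type":"object","properties":{"slide":{"type":"array","items":{"type":"array","items":{"type":"number"}}},"rotation":{"type":"array","items":{"type":"array","items":{"type":"number"}}},"claw":{"type":"array","items":{"type":"number"}}},"required":["slide","rotation","claw"]}

```bash
mkdir -p pics; ls; cat > h.py <<'E'
import numpy as np, cv2
from rig import r
def K(c):
    f=c["frame"].shape[0]/2/np.tan(np.radians(c["fovy"])/2)
    return np.array([[f,0,c["cx"]],[0,f,c["cy"]],[0,0,1.]])
def cloud(c):
    h,w=c["range_z"].shape
    u,v=np.meshgrid(np.arange(w),np.arange(h))
    p=cv2.undistortPoints(np.stack([u,v],-1).reshape(-1,1,2).astype(float),K(c),np.array(c["D"],float)).reshape(h,w,2)
    z=c["range_z"]; P=np.dstack([p[...,0]*z,p[...,1]*z,z])
    R=cv2.Rodrigues(np.array(c["rvec"],float))[0]
    W=(P-np.array(c["tvec"]).ravel())@R
    W[z==0]=np.nan
    return W
def save(c,n,crop=None,s=1):
    im=c["frame"][...,::-1]
    if crop: im=im[crop[1]:crop[3],crop[0]:crop[2]]
    cv2.imwrite("pics/"+n,cv2.resize(im,None,fx=s,fy=s,interpolation=cv2.INTER_CUBIC))
E
python3 - <<'E'
from h import *
cs=[r.camera(n) for n in("top","side")]
ims=[]
for n,c in zip(("top","side"),cs):
    save(c,n+"0.png",s=1.4); np.savez(n+"0.npz",W=cloud(c),F=c["frame"])
    R=cv2.Rodrigues(np.array(c["rvec"],float))[0]; print(n,-R.T@np.array(c["tvec"]).ravel(),R[2],c["fovy"],c["D"])
s=r.read_state();print(s)
E
```

```text
pics
top [ 0.40717746 -0.007826    1.38449085] [ 0.04368306 -0.0254829  -0.99872039] 43.007625306013864 [-0.13741182  0.          0.          0.          0.        ]
side [-0.0424436   0.71918787  0.86158044] [ 0.42422412 -0.63025735 -0.65023809] 51.807839934185786 [-0.11582849  0.          0.          0.          0.        ]
{'time_s': 0.1, 'joint_positions': array([-1.41699995e+00,  5.33017603e-02,  1.61416526e+00, -4.07903849e-06,
        1.47597711e+00, -1.19003002e-01]), 'qvel': array([-0.00119706, -0.00158531, -0.00549509,  0.00026909, -0.00072064,
        0.00013404]), 'joint_torque': array([-1.17593136e-04, -3.94906318e+01, -3.71361029e+01, -1.52594430e-04,
        3.97142605e-03, -7.64520223e-06]), 'tool_pos': array([ 0.16830366, -0.60133018,  0.23017406]), 'tool_rot': array([-3.11057945e+00, -4.26933649e-01,  5.69356902e-05]), 'force': array([ 0.27778687, -1.06084052, -0.08228666]), 'torque': array([-0.05338775, -0.04109286, -0.02197345]), 'grip_width': 0.0851750784862461}
```

View pics/top0.png

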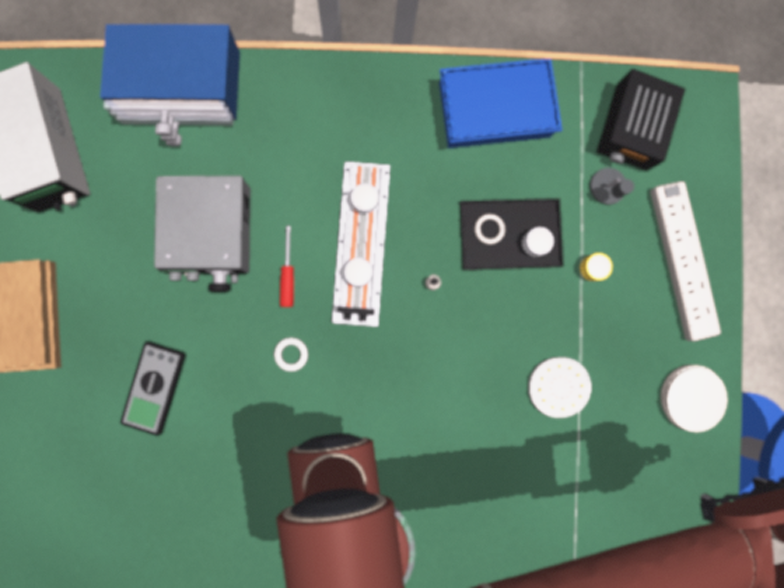

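View pics/side0.png

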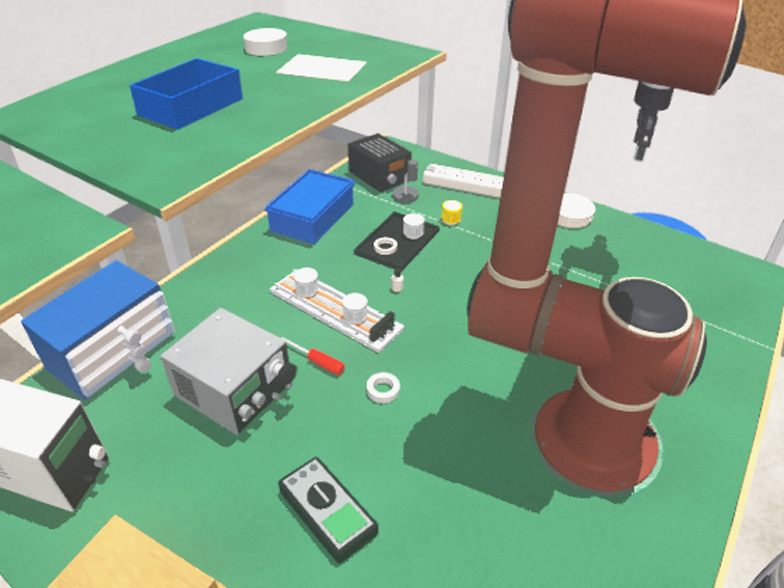

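The top picture shows the rail lamps at (357,271) and (363,198), with the stop at (356,313). Candidates for the fresh lamp are the white cylinder in the tray at (539,241), the lens ring (490,229), the yellow look-alike (597,267) and the flux bottle (433,282). I choose (539,241): it is white, a full cylinder and in the tray. The supply's black mushroom head is at (219,285). The side picture agrees.

```bash
python3 - <<'E'
from h import *
d=np.load("top0.npz");W=d["W"];F=d["F"].astype(int)
v,u=np.mgrid[:420,:560]
def reg(name,cu,cv_,ru,rv,zlo,zhi):
    m=(abs(u-cu/1.4)<ru)&(abs(v-cv_/1.4)<rv)&(W[...,2]>zlo)&(W[...,2]<zhi)
    P=W[m]
    (c,rad)=cv2.minEnclosingCircle(P[:,:2].astype(np.float32))
    rect=cv2.minAreaRect(P[:,:2].astype(np.float32))
    print(name,m.sum(),"med",np.median(P,0).round(4),"mid",((P.min(0)+P.max(0))/2).round(4),"circ",np.round(c,4),round(rad,4),"rect",np.round(rect[0],4),np.round(rect[1],4),round(rect[2],2))
    return P
reg("lf",357,271,22,22,.045,.08)
reg("lr",363,198,22,22,.045,.08)
reg("new",539,241,18,18,.035,.07)
reg("ring",490,229,18,18,.009,.03)
reg("yel",597,267,18,18,.03,.07)
reg("rail",361,244,30,65,.006,.03)
reg("stop",356,313,25,10,.03,.05)
reg("supplytop",203,222,45,50,.105,.125)
reg("head",219,285,12,8,.05,.11)
reg("flux",433,282,12,12,.02,.07)
reg("driver",288,265,12,50,.006,.05)
d=np.load("side0.npz");W=d["W"];
reg("lf",355,307,20,20,.053,.08)
reg("lr",306,283,20,20,.053,.08)
reg("new",414,228,18,18,.043,.07)
reg("stop",381,325,16,20,.03,.05)
reg("head",276,363,12,14,.05,.11)
E
python3 - <<'E'
import sys;sys.path.insert(0,'.')
import cv2,os
os.chdir('.')
a=cv2.imread('pics/top0.png');b=cv2.imread('pics/side0.png')
f=lambda x:cv2.resize(x,(390,390),interpolation=cv2.INTER_CUBIC)
cv2.imwrite('pics/crop1.png',cv2.hconcat([f(a[170:300,460:620][:, :]),f(b[310:440,210:340])]))
E
```

```text
lf 314 med [0.514  0.0013 0.0592] mid [0.5133 0.0019 0.0588] circ [0.5139 0.0016] 0.0249 rect [0.5133 0.0019] [0.0477 0.0475] 1.66
lr 315 med [ 0.6486 -0.006   0.0586] mid [ 0.6497 -0.0069  0.0563] circ [ 0.6493 -0.0066] 0.0256 rect [ 0.6496 -0.007 ] [0.0488 0.0479] 1.25
new 314 med [ 0.5807 -0.3259  0.0488] mid [ 0.5822 -0.326   0.0455] circ [ 0.5824 -0.3269] 0.0263 rect [ 0.5821 -0.3259] [0.0494 0.049 ] 5.68
ring 203 med [ 0.604  -0.2419  0.0158] mid [ 0.6013 -0.244   0.0169] circ [ 0.6013 -0.2425] 0.0605 rect [ 0.6016 -0.2439] [0.0869 0.0872] 0.62
yel 313 med [ 0.5382 -0.4373  0.0449] mid [ 0.5386 -0.4395  0.0418] circ [ 0.5372 -0.4395] 0.0277 rect [ 0.5391 -0.4395] [0.0496 0.0503] 62.22
rail 2979 med [ 0.5753 -0.0018  0.0134] mid [ 0.5675 -0.0037  0.0179] circ [0.5638 0.013 ] 0.1724 rect [ 0.5682 -0.0017] [0.3325 0.1531] 1.33
stop 157 med [0.4443 0.0038 0.0414] mid [0.4386 0.004  0.0393] circ [0.4462 0.004 ] 0.0335 rect [0.4386 0.0044] [0.0663 0.0253] 87.07
supplytop 4185 med [0.5862 0.2774 0.1149] mid [0.5725 0.2783 0.1147] circ [0.5799 0.2791] 0.1147 rect [0.5715 0.2786] [0.198
[... 406 characters left out ...]
2525 0.0598] 1.81
lf 184 med [0.5155 0.0064 0.0585] mid [0.5187 0.0042 0.058 ] circ [0.5192 0.0041] 0.0265 rect [0.5187 0.004 ] [0.0467 0.051 ] 87.43
lr 157 med [ 0.6497 -0.0021  0.0588] mid [ 0.6528 -0.0047  0.058 ] circ [ 0.6544 -0.0028] 0.0276 rect [ 0.6525 -0.0046] [0.0446 0.0547] 40.53
new 113 med [ 0.583  -0.3209  0.048 ] mid [ 0.5843 -0.326   0.0487] circ [ 0.5843 -0.326 ] 0.0276 rect [ 0.5839 -0.325 ] [0.0473 0.0478] 47.88
stop 153 med [0.4473 0.0067 0.0404] mid [0.4664 0.0081 0.0398] circ [0.4645 0.0073] 0.041 rect [0.4627 0.0126] [0.0678 0.0681] 15.71
head 450 med [0.5072 0.2504 0.0936] mid [0.4918 0.2412 0.0802] circ [0.5038 0.2406] 0.0385 rect [0.4917 0.2411] [0.0443 0.0753] 0.24
```

View pics/crop1.png

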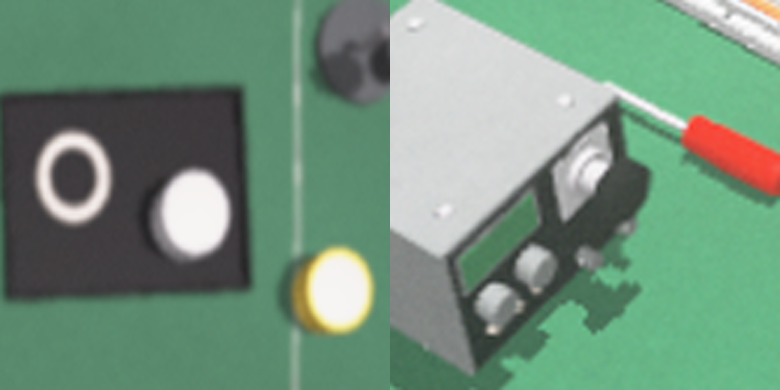

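The crop confirms a white lamp beside the ring in the tray, with the yellow one outside it, and the mushroom head at the lower right of the supply panel. Next I need the yaws.

```bash
python3 - <<'E'
from h import *
from scipy.spatial.transform import Rotation as Ro
d=np.load("top0.npz");W=d["W"];F=d["F"].astype(int)
X,Y,Z=W[...,0],W[...,1],W[...,2]
nongreen=~((F[...,1]>F[...,0]+15)&(F[...,1]>F[...,2]+8))
def rect(n,m):
    m=cv2.morphologyEx(m.astype(np.uint8),cv2.MORPH_OPEN,np.ones((3,3)))
    k,l,s,_=cv2.connectedComponentsWithStats(m); i=1+np.argmax(s[1:,4]); P=W[l==i]
    b=cv2.minAreaRect(P[:,:2].astype(np.float32)); print(n,len(P),np.round(b[0],4),np.round(b[1],4),round(b[2],2), "z",np.median(P[:,2]).round(4))
box=lambda x0,x1,y0,y1:(X>x0)&(X<x1)&(Y>y0)&(Y<y1)
rect("rail",nongreen&box(.4,.75,-.09,.09)&(Z<.08))
rect("supply",box(.45,.72,.15,.4)&(Z>.108)&(Z<.122))
rect("tray",nongreen&box(.45,.75,-.39,-.18)&(Z<.08))
m=nongreen&box(.4,.75,-.09,.09)&(Z<.08)
# side edges fit: min/max Y per x-bin
for a in (0,1):
    q=[]
    for x in np.arange(.46,.70,.01):
        s=m&(abs(X-x)<.005); q.append((x,np.nanpercentile(Y[s],97 if a else 3)))
    q=np.array(q); p=np.polyfit(q[:,0],q[:,1],1); print("edge",np.degrees(np.arctan(p[0])).round(2),p.round(4))
ms=box(.42,.47,-.05,.05)&(Z>.034)&(Z<.05); print("stop top",np.nanmin(X[ms]),np.nanmax(X[ms]),np.nanmin(Y[ms]),np.nanmax(Y[ms]))
mh=box(.44,.53,.2,.3)&(Z>.075)&(Z<.11)&(F.sum(-1)<200); print("head",np.nanpercentile(X[mh],[2,98]),np.nanpercentile(Y[mh],[2,98]),np.nanmax(Z[mh]))
R=Ro.from_rotvec(r.read_state()["tool_rot"]).as_matrix();print(R.round(3),"yaw tool y",np.degrees(np.arctan2(R[1,1],R[0,1])))
E
```

```text
rail 3873 [ 0.5735 -0.0014] [0.0882 0.3066] 87.03 z 0.0145
supply 4091 [0.5884 0.2796] [0.1628 0.1525] 2.13 z 0.115
tray 3417 [ 0.5976 -0.2824] [0.1281 0.1888] 3.67 z 0.0048
edge -3.0 [-0.0524 -0.0119]
edge -2.72 [-0.0476  0.0661]
stop top 0.4276938377963643 0.4520549291184562 -0.02895072747518303 0.03689098414173363
head [0.47070576 0.5083398 ] [0.20995539 0.27402997] 0.10864526445464572
[[ 0.963  0.269 -0.   ]
 [ 0.269 -0.963  0.002]
 [ 0.    -0.002 -1.   ]] yaw tool y -74.36971352228045
```

Emit:
move_arm(slide=[[3,3.7,-0.5],[3,3.7,-0.5],[3,3.7,-0.5],[3,3.7,-0.5],[3,3.7,-0.5],[3,3.7,-0.5],[3,3.7,-0.5],[3,3.7,-0.5],[3,3.7,-0.5],[3,3.7,-0.5],[3,3.7,-0.5],[3,3.7,-0.5],[3,3.7,-0.5],[3,3.7,-0.5],[3,3.7,-0.5],[3,3.7,-0.5],[0,0,0]], rotation=[[0,0,-6.2],[0,0,-6.2],[0,0,-6.2],[0,0,0],[0,0,0],[0,0,0],[0,0,0],[0,0,0],[0,0,0],[0,0,0],[0,0,0],[0,0,0],[0,0,0],[0,0,0],[0,0,0],[0,0,0],[0,0,0]], claw=[0,0,0,0,0,0,0,0,0,0,0,0,0,0,0,0,0])

```text
time_s: 1.8
tool_pos: [0.6566, 0.0201, 0.1379]
tool_rot: [-3.134, 0.112, 0.011]
force: [-0.6, -1.8, 1.0]
grip_width: 0.0853
```

Emit:
move_arm(slide=[[-0.8,-2.5,0],[0,0,-2.5],[0,0,0]], rotation=[[0,0,1.2],[0,0,0],[0,0,0]], claw=[0,0,0])

```text
time_s: 2.1
tool_pos: [0.6478, -0.0037, 0.1102]
tool_rot: [-3.135, 0.071, 0.017]
force: [-1.0, 0.2, -1.0]
grip_width: 0.0853
```

```bash
python3 - <<'E'
from h import *
s=r.read_state();print(s["tool_pos"],s["tool_rot"],s["force"])
c=r.camera("side");save(c,"a.png",(150,120,330,255),4)
E
```

```text
[ 0.6477969  -0.00367194  0.11024421] [-3.13546979  0.07081637  0.01656634] [-0.95885958  0.18582646 -0.97845007]
```

View pics/a.png

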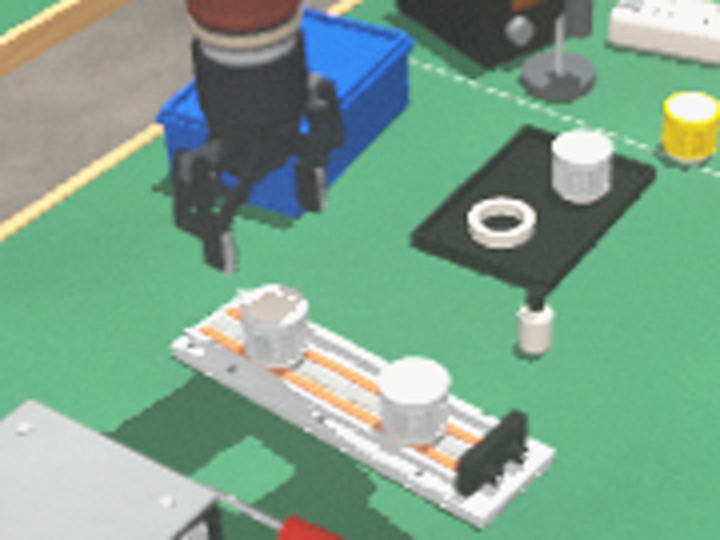

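The gripper straddles the rear lamp (crop (275,325)), so I lower and grip.

Emit:
move_arm(slide=[[0.1,-0.15,-3],[0,0,-3],[0,0,-1.7],[0,0,0]], rotation=[[0,0,0],[0,0,0],[0,0,0],[0,0,0]], claw=[0,0,0,0])

```text
time_s: 2.55
tool_pos: [0.6537, -0.0072, 0.0407]
tool_rot: [-3.138, 0.073, -0.005]
force: [0.4, -0.1, 0.5]
grip_width: 0.0849
```

Emit:
move_arm(slide=[[0,0,0],[0,0,0],[0,0,0],[0,0,0],[0,0,0],[0,0,0]], rotation=[[0,0,0],[0,0,0],[0,0,0],[0,0,0],[0,0,0],[0,0,0]], claw=[0.6,0.6,0.6,0.6,0.6,0.6])

```text
time_s: 3.15
tool_pos: [0.6578, -0.0077, 0.048]
tool_rot: [-3.139, 0.073, -0.02]
force: [-0.2, 0.3, -0.9]
grip_width: 0.0481
```

Emit:
move_arm(slide=[[0,0,0],[0,0,0],[0,0,0]], rotation=[[0,0,0],[0,0,0],[0,0,0]], claw=[0,0,0])

```text
time_s: 3.45
tool_pos: [0.658, -0.0077, 0.0484]
tool_rot: [-3.139, 0.073, -0.021]
force: [0.7, -0.3, 0.3]
grip_width: 0.0851
```

Emit:
move_arm(slide=[[-0.8,0.1,0]], rotation=[[0,0,0]], claw=[0])

```text
time_s: 3.55
tool_pos: [0.6505, -0.0068, 0.0487]
tool_rot: [-3.139, 0.073, -0.022]
force: [0.0, 0.7, -0.1]
grip_width: 0.0853
```

```bash
python3 - <<'E'
from h import *
from scipy.spatial.transform import Rotation as Ro
for i in range(4):
    s=r.read_state();print(s["time_s"],s["tool_pos"].round(4),Ro.from_rotvec(s["tool_rot"]).as_matrix()[:,2].round(3),s["force"].round(1),s["qvel"].round(3))
    r.camera("top")
E
```

```text
3.55 [ 0.6505 -0.0068  0.0487] [ 0.014  0.002 -1.   ] [ 0.   0.7 -0.1] [ 0.002 -0.183  0.231 -0.001 -0.029  0.   ]
3.6 [ 0.6487 -0.0064  0.0481] [ 0.012  0.002 -1.   ] [0.3 0.8 0.3] [0.003 0.009 0.001 0.002 0.001 0.   ]
3.65 [ 0.6489 -0.0065  0.048 ] [ 0.012  0.002 -1.   ] [-0.7 -0.1  0.5] [-0.001  0.009 -0.01  -0.    -0.009  0.002]
3.7 [ 0.6493 -0.0066  0.0481] [ 0.013  0.002 -1.   ] [-0.3  0.1 -0.1] [-0.     0.004 -0.01   0.    -0.005 -0.   ]
```

Emit:
move_arm(slide=[[0,0,-1],[0,0,-0.8],[0,0,0]], rotation=[[0,-0.7,0],[0,0,0],[0,0,0]], claw=[0,0,0])

```text
time_s: 4.05
tool_pos: [0.65, -0.0067, 0.0303]
tool_rot: [-3.138, 0.073, -0.042]
force: [0.2, -0.2, 0.1]
grip_width: 0.0857
```

Emit:
move_arm(slide=[[0,0,0]], rotation=[[0,0,0]], claw=[0])

```text
time_s: 4.15
tool_pos: [0.6501, -0.0067, 0.0302]
tool_rot: [-3.138, 0.073, -0.042]
force: [0.4, 0.2, 0.7]
grip_width: 0.0851
```

Emit:
move_arm(slide=[[0,0,0],[0,0,0],[0,0,0],[0,0,0],[0,0,0],[0,0,0]], rotation=[[0,1.5,0],[0,0,0],[0,0,0],[0,0,0],[0,0,0],[0,0,0]], claw=[0,0,0.6,0.6,0.6,0.6])

```text
time_s: 4.75
tool_pos: [0.6519, -0.0069, 0.0323]
tool_rot: [-3.14, 0.073, -0.002]
force: [-0.0, -0.3, -1.3]
grip_width: 0.0484
```

Emit:
move_arm(slide=[[-1.5,0.1,0],[-1.5,0.1,0],[-1.5,0.1,0],[-1.5,0.1,0],[-1.5,0.1,0],[-1,0.05,0],[-0.7,0.05,0],[0,0,0]], rotation=[[0,0,0],[0,0,0],[0,0,0],[0,0,0],[0,0,0],[0,0,0],[0,0,0],[0,0,0]], claw=[0.6,0.6,0.6,0.6,0.6,0.6,0.6,0.6])

```text
time_s: 5.55
tool_pos: [0.5566, -0.0008, 0.0319]
tool_rot: [-3.14, 0.073, -0.004]
force: [-0.1, 0.2, -1.1]
grip_width: 0.0485
```

Emit:
move_arm(slide=[[-0.6,0.03,0],[-0.6,0.03,0],[-0.6,0.03,0],[-0.3,0.02,0],[-0.2,0,0]], rotation=[[0,0,0],[0,0,0],[0,0,0],[0,0,0],[0,0,0]], claw=[0.6,0.6,0.6,0.6,0.6])

```text
time_s: 6.05
tool_pos: [0.5329, 0.0002, 0.0318]
tool_rot: [-3.14, 0.073, -0.006]
force: [0.9, 0.3, -0.7]
grip_width: 0.0482
```

Emit:
move_arm(slide=[[-0.2,0,0],[-0.2,0,0]], rotation=[[0,0,0],[0,0,0]], claw=[0.6,0.6])

```text
time_s: 6.25
tool_pos: [0.5287, 0.0002, 0.0319]
tool_rot: [-3.14, 0.073, -0.006]
force: [1.3, 0.8, -0.8]
grip_width: 0.0483
```

Emit:
move_arm(slide=[[-0.2,0,0],[-0.2,0,0]], rotation=[[0,0,0],[0,0,0]], claw=[0.6,0.6])

```text
time_s: 6.45
tool_pos: [0.5261, 0.0, 0.0326]
tool_rot: [-3.14, 0.074, -0.013]
force: [7.7, -0.6, -1.0]
grip_width: 0.0488
```

```bash
python3 - <<'E'
from h import *
s=r.read_state();print(s["tool_pos"],s["tool_rot"],s["force"])
c=r.camera("side");save(c,"b.png",(180,150,300,240),6)
E
```

```text
[5.26055376e-01 2.48113770e-05 3.25788508e-02] [-3.13985233  0.07378848 -0.01316175] [ 7.72332695 -0.61322684 -1.00579148]
```

View pics/b.png

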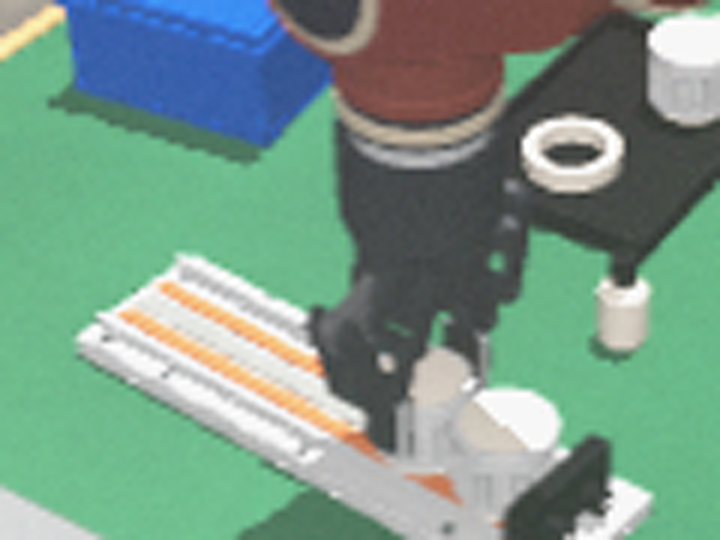

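The force rose to 7.7 N and the picture shows both lamps closed up at the stop. I release and go to the tray.

Emit:
move_arm(slide=[[0.05,0,0],[0,0,0],[0,0,0],[0,0,0],[0,0,2],[0,0,3],[0,0,4],[0,0,0]], rotation=[[0,0,0],[0,0,0],[0,0,0],[0,0,0],[0,0,0],[0,0,0],[0,0,0],[0,0,0]], claw=[0.6,0,0,0,0,0,0,0])

```text
time_s: 7.3
tool_pos: [0.5223, 0.0005, 0.123]
tool_rot: [-3.139, 0.073, 0.003]
force: [1.8, -0.7, 1.0]
grip_width: 0.0854
```

```bash
python3 - <<'E'
from h import *
s=r.read_state();print(s["tool_pos"],s["tool_rot"],s["force"])
c=r.camera("top");W=cloud(c);X,Y,Z=np.moveaxis(W,-1,0)
F=c["frame"].astype(int)
save(c,"c.png",(200,90,430,250),3)
E
```

```text
[5.22267586e-01 4.78868444e-04 1.22965675e-01] [-3.13904713  0.07349905  0.00329292] [ 1.82446125 -0.65590247  1.0428567 ]
```

Emit:
move_arm(slide=[[0.8,-4,0],[0.8,-4,0],[0.8,-4,0],[0.8,-4,0],[0.8,-4,0],[0.8,-4,0],[0.6,-4,0],[0.3,-2,0],[0,0,0]], rotation=[[0,0,0],[0,0,0],[0,0,0],[0,0,0],[0,0,0],[0,0,0],[0,0,0],[0,0,0],[0,0,0]], claw=[0,0,0,0,0,0,0,0,0])

```text
time_s: 8.25
tool_pos: [0.5707, -0.3069, 0.1065]
tool_rot: [-3.129, 0.067, 0.038]
force: [0.2, 0.7, -0.5]
grip_width: 0.0858
```

```bash
python3 - <<'E'
from h import *
c=r.camera("top");W=cloud(c);X,Y,Z=np.moveaxis(W,-1,0)
save(c,"d.png",(210,110,330,250),4)
m=(Y>-.06)&(Y<.06)&(Z>.05)&(Z<.075)&(X>.44)&(X<.72)
P=W[m]; a=np.radians(-2.95); L=(P[:,:2]-[.5735,-.0014])@np.array([[np.cos(a),-np.sin(a)],[np.sin(a),np.cos(a)]])
h,e=np.histogram(L[:,0],bins=np.arange(-.13,.01,.005));print(h,e[0]);print(L.min(0),L.max(0),np.median(L,0))
s=r.read_state();print(s["tool_pos"],s["tool_rot"])
E
```

```text
[ 0  3 23 33 36 39 41 38 36 32 22 12 26 32 35 39 40 39 35 32 23  7  0  0
  0  0  0  0] -0.13
[-0.12181874 -0.02530249] [-0.02345719  0.02374846] [-0.07159011 -0.00064525]
[ 0.57033303 -0.30547267  0.1060665 ] [-3.12798071  0.06562203  0.03941115]
```

View pics/d.png

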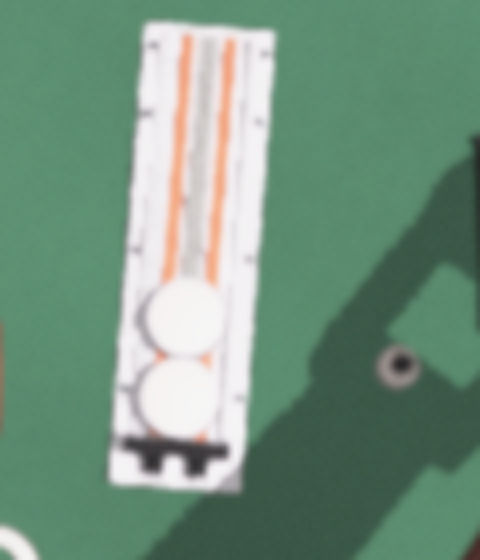

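Emit:
move_arm(slide=[[1.2,-2.05,-2],[0,0,0],[0,0,0]], rotation=[[0,-1.5,0],[0,0,0],[0,0,0]], claw=[0,0,0])

```text
time_s: 8.6
tool_pos: [0.5814, -0.3221, 0.083]
tool_rot: [-3.123, 0.062, 0.004]
force: [0.6, 0.5, 0.7]
grip_width: 0.0853
```

Emit:
move_arm(slide=[[0.1,-0.4,-2],[0,0,-2],[0,0,-1.3],[0,0,0],[0,0,0]], rotation=[[-1,0,0],[0,0,0],[0,0,0],[0,0,0],[0,0,0]], claw=[0,0,0,0,0])

```text
time_s: 9.1
tool_pos: [0.583, -0.3202, 0.0308]
tool_rot: [-3.141, 0.053, 0.003]
force: [-0.2, 0.1, -0.2]
grip_width: 0.0855
```

```bash
python3 - <<'E'
from h import *
r.camera("top")
c=r.camera("side");save(c,"e.png",(230,110,350,200),6)
s=r.read_state();print(s["tool_pos"],s["tool_rot"])
E
```

```text
[ 0.58319726 -0.32058584  0.03114591] [ 3.14086439e+00 -5.38410994e-02 -1.67828106e-03]
```

View pics/e.png

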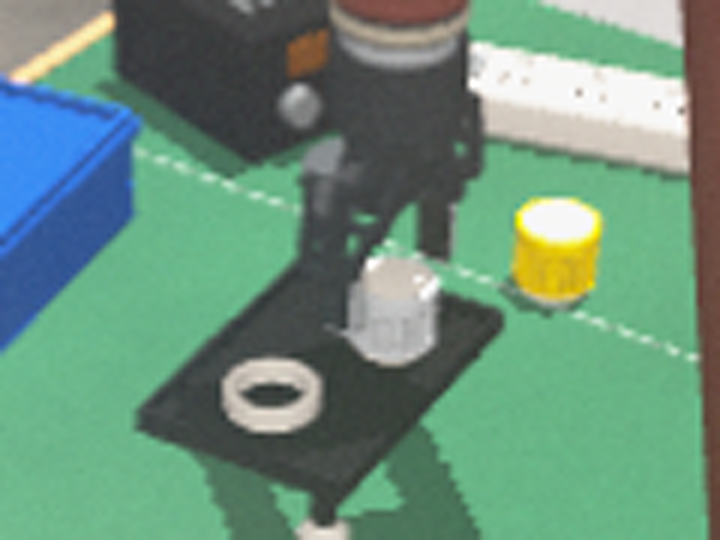

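The fingers straddle the white lamp, clear of the ring and the yellow one. I finish lowering and grip.

Emit:
move_arm(slide=[[-0.05,-0.5,-0.7],[0,0,0],[0,0,0],[0,0,0],[0,0,0],[0,0,0],[0,0,0]], rotation=[[0,0,0],[0,0,0],[0,0,0],[0,0,0],[0,0,0],[0,0,0],[0,0,0]], claw=[0,0,0.6,0.6,0.6,0.6,0.6])

```text
time_s: 9.9
tool_pos: [0.5845, -0.3279, 0.0276]
tool_rot: [3.138, -0.055, 0.006]
force: [-0.0, 1.3, -0.5]
grip_width: 0.0482
```

Emit:
move_arm(slide=[[0,0,1],[0,0,2],[0,0,3],[0,0,3],[0,1.5,0.5],[0,3,0],[0,3,0],[0,3,0],[0,3,0],[0,3,0],[0,3,0],[0,3,0],[0,3,0],[0,3,0],[0,2,0],[0,1,0],[0,0,0]], rotation=[[0,0,0],[0,0,0],[0,0,0],[0,0,0],[0,0,0],[0,0,0],[0,0,0],[0,0,0],[0,0,0],[0,0,0],[0,0,0],[0,0,0],[0,0,0],[0,0,0],[0,0,0],[0,0,0],[0,0,0]], claw=[0.6,0.6,0.6,0.6,0.6,0.6,0.6,0.6,0.6,0.6,0.6,0.6,0.6,0.6,0.6,0.6,0.6])

```text
time_s: 11.6
tool_pos: [0.5708, 0.0135, 0.1138]
tool_rot: [-3.134, 0.051, 0.023]
force: [0.1, -0.8, -1.9]
grip_width: 0.0481
```

```bash
python3 - <<'E'
from h import *
from scipy.spatial.transform import Rotation as Ro
r.camera("top")
s=r.read_state();R=Ro.from_rotvec(s["tool_rot"]).as_matrix();print(s["tool_pos"],R[:,2].round(4),np.degrees(np.arctan2(R[1,1],R[0,1])),s["grip_width"])
E
```

```text
[0.57082024 0.01275272 0.11374625] [-0.0146  0.0073 -0.9999] -91.89217279078267 0.04816805511294807
```

Emit:
move_arm(slide=[[1.2,-1.5,0],[0,0,-2],[0,0,-2],[0,0,0],[0,0,0]], rotation=[[-0.4,-0.8,-1],[0,0,0],[0,0,0],[0,0,0],[0,0,0]], claw=[0.6,0.6,0.6,0.6,0.6])

```text
time_s: 12.15
tool_pos: [0.5863, -0.0104, 0.0739]
tool_rot: [3.136, -0.093, 0.008]
force: [1.0, 0.1, -0.9]
grip_width: 0.0482
```

```bash
python3 - <<'E'
from h import *
from scipy.spatial.transform import Rotation as Ro
c=r.camera("side");save(c,"f.png",(170,130,310,240),5)
s=r.read_state();R=Ro.from_rotvec(s["tool_rot"]).as_matrix();print(s["tool_pos"],R[:,2].round(4),np.degrees(np.arctan2(R[1,1],R[0,1])),s["grip_width"])
E
```

```text
[ 0.58612866 -0.01034884  0.07384023] [ 0.005 -0.004 -1.   ] -93.38757524034446 0.04818763462682869
```

View pics/f.png

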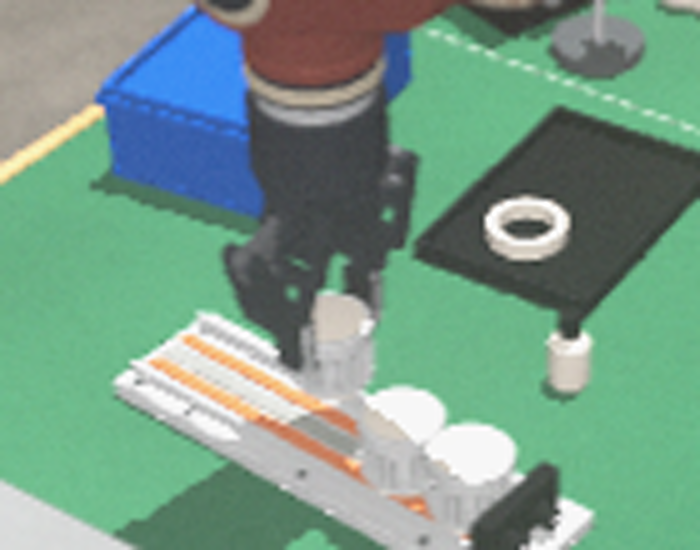

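Emit:
move_arm(slide=[[-0.1,0.8,0],[0,0,0],[0,0,-1],[0,0,-1],[0,0,0],[0,0,0]], rotation=[[0,0.3,0],[0,0,0],[0,0,0],[0,0,0],[0,0,0],[0,0,0]], claw=[0.6,0.6,0.6,0.6,0.6,0.6])

```text
time_s: 12.8
tool_pos: [0.5871, -0.0024, 0.0553]
tool_rot: [3.135, -0.093, 0.007]
force: [0.1, 0.4, -0.5]
grip_width: 0.0482
```

Emit:
move_arm(slide=[[-0.25,0,-0.5],[0,0,-0.5],[0,0,-0.4],[0,0,0]], rotation=[[0,0,0],[0,0,0],[0,0,0],[0,0,0]], claw=[0.6,0.6,0.6,0.6])

```text
time_s: 13.2
tool_pos: [0.584, -0.0023, 0.0398]
tool_rot: [3.135, -0.093, 0.006]
force: [0.3, -0.5, -0.9]
grip_width: 0.0482
```

Emit:
move_arm(slide=[[0,0,-0.2],[0,0,-0.1]], rotation=[[0,0,0],[0,0,0]], claw=[0.6,0.6])

```text
time_s: 13.4
tool_pos: [0.5842, -0.0024, 0.0371]
tool_rot: [3.135, -0.093, 0.006]
force: [-3.1, 0.6, 4.3]
grip_width: 0.0484
```

Touchdown at 4 N. I nudge it a few mm forward, release and rise.

Emit:
move_arm(slide=[[-0.3,0,0],[0,0,0],[0,0,0],[0,0,0],[0,0,0],[0,0,2],[0,0,3],[0,0,4],[0,0,4],[0,0,0]], rotation=[[0,0,0],[0,0,0],[0,0,0],[0,0,0],[0,0,0],[0,0,0],[0,0,0],[0,0,0],[0,0,0],[0,0,0]], claw=[0.6,0.6,0,0,0,0,0,0,0,0])

```text
time_s: 14.4
tool_pos: [0.5798, -0.0023, 0.1712]
tool_rot: [3.136, -0.093, 0.005]
force: [1.0, 0.1, 0.7]
grip_width: 0.0854
```

Emit:
move_arm(slide=[[-1.5,2.5,0],[-1.5,4,0],[-1.5,4,0],[-1.5,4,0],[-1.5,4,0],[-1,2,0],[0,0,0],[0,0,0]], rotation=[[0,0,2],[0,0,3],[0,0,0],[0,0,0],[0,0,0],[0,0,0],[0,0,0],[0,0,0]], claw=[0,0,0,0,0,0,0,0])

```text
time_s: 15.2
tool_pos: [0.4925, 0.2081, 0.1725]
tool_rot: [3.136, 0.045, 0.016]
force: [0.4, -0.3, 0.3]
grip_width: 0.0856
```

```bash
cat > lamps.py <<'E'
from h import *
from scipy.spatial.transform import Rotation as Ro
def chk(name):
    c=r.camera("top");W=cloud(c);X,Y,Z=np.moveaxis(W,-1,0);F=c["frame"].astype(int)
    m=(Y>-.06)&(Y<.06)&(Z>.05)&(Z<.075)&(X>.44)&(X<.72)
    P=W[m]; a=np.radians(-2.95); L=(P[:,:2]-[.5735,-.0014])@np.array([[np.cos(a),-np.sin(a)],[np.sin(a),np.cos(a)]])
    for lo,hi in((-.13,-.07),(-.07,-.02),(-.02,.05)):
        q=L[(L[:,0]>lo)&(L[:,0]<hi)]; print(q.min(0).round(4),q.max(0).round(4),((q.min(0)+q.max(0))/2).round(4),P[(L[:,0]>lo)&(L[:,0]<hi)][:,2].std().round(4))
    mh=(X>.44)&(X<.5)&(Y>.2)&(Y<.3)&(Z>.09)&(Z<.11)&(F.sum(-1)<200)
    if mh.sum()>5: print("head",np.percentile(X[mh],[5,50,95]),np.percentile(Y[mh],[5,50,95]),mh.sum())
    s=r.read_state();R=Ro.from_rotvec(s["tool_rot"]).as_matrix();print(s["time_s"],s["tool_pos"].round(4),R[:,2].round(4),np.degrees(np.arctan2(R[1,1],R[0,1])).round(2),s["force"].round(1))
    if name: save(c,name,(130,90,290,240),4)
E
python3 -c "from lamps import *;chk('g.png')"
```

```text
[-0.1217 -0.0244] [-0.0707  0.0238] [-0.0962 -0.0003] 0.0027
[-0.0699 -0.0253] [-0.0237  0.023 ] [-0.0468 -0.0011] 0.0027
[-0.0193 -0.0241] [0.0292 0.0242] [0.0049 0.0001] 0.0028
15.25 [0.4925 0.2078 0.1724] [ 0.0096 -0.0046 -0.9999] -88.42 [-0.8 -0.2 -0.4]
```

View pics/g.png

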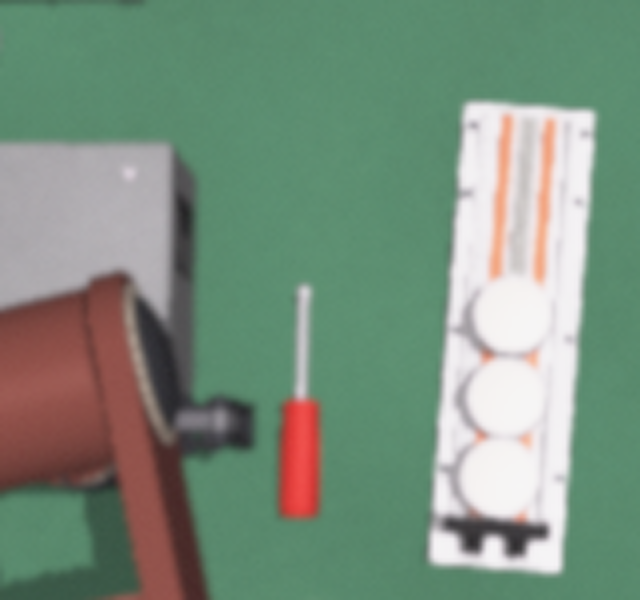

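All three lamps stand in a row behind the stop (crop (497,478), (507,397), (510,313)). On to the switch.

Emit:
move_arm(slide=[[-1.5,3.2,-1],[0,0,-2],[0,0,0],[0,0,0]], rotation=[[0.3,0.5,0.5],[0,0,0],[0,0,0],[0,0,0]], claw=[0,0,0,0])

```text
time_s: 15.65
tool_pos: [0.4805, 0.2366, 0.1426]
tool_rot: [-3.141, -0.046, -0.005]
force: [0.0, 0.1, 0.5]
grip_width: 0.0857
```

```bash
python3 - <<'E'
from h import *
from scipy.spatial.transform import Rotation as Ro
c=r.camera("side");save(c,"i.png",(130,180,290,300),5)
s=r.read_state();R=Ro.from_rotvec(s["tool_rot"]).as_matrix();print(s["tool_pos"],R[:,2].round(4),np.degrees(np.arctan2(R[1,1],R[0,1])))
E
```

```text
[0.48033692 0.23637201 0.14229646] [ 0.0026 -0.     -1.    ] -88.33968353006547
```

View pics/i.png

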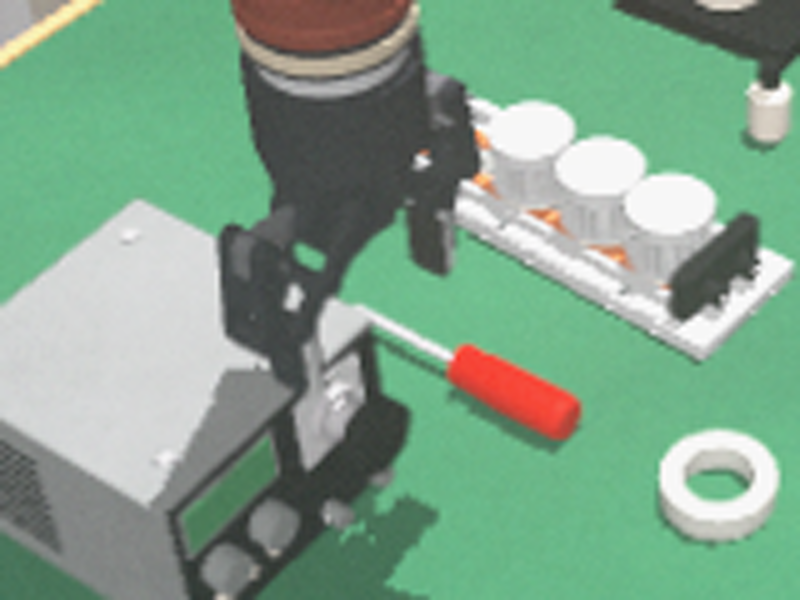

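The gripper is above the head (crop (390,420)) and the lamps stand upright. I lower onto the head.

Emit:
move_arm(slide=[[-0.35,0.5,-1],[0,0,-2],[0,0,-2],[0,0,-1.2],[0,0,0],[0,0,0]], rotation=[[0,0,0.4],[0,0,0],[0,0,0],[0,0,0],[0,0,0],[0,0,0]], claw=[0,0,0,0,0,0])

```text
time_s: 16.3
tool_pos: [0.4796, 0.2408, 0.0811]
tool_rot: [-3.139, -0.052, -0.014]
force: [0.2, 0.5, -0.3]
grip_width: 0.0852
```

Emit:
move_arm(slide=[[-0.25,0.05,-0.8],[0,0,-0.7],[0,0,0],[0,0,0],[0,0,0],[0,0,0],[0,0,0],[0,0,0]], rotation=[[0,0.5,0],[0,0,0],[0,0,0],[0,0,0],[0,0,0],[0,0,0],[0,0,0],[0,0,0]], claw=[0,0,0,0.8,0.8,0.8,0.8,0.8])

```text
time_s: 17.1
tool_pos: [0.4788, 0.2423, 0.0684]
tool_rot: [-3.137, -0.051, -0.006]
force: [0.1, -0.8, -2.0]
grip_width: 0.0378
```

Emit:
move_arm(slide=[[-0.5,-0.02,0],[-0.5,-0.02,0],[-0.5,-0.02,0],[-0.3,-0.01,0]], rotation=[[0,0,0],[0,0,0],[0,0,0],[0,0,0]], claw=[0.8,0.8,0.8,0.8])

```text
time_s: 17.5
tool_pos: [0.4638, 0.2419, 0.0686]
tool_rot: [-3.135, -0.051, -0.024]
force: [18.3, 1.0, -13.4]
grip_width: 0.0379
```

The head moved 15 mm to a hard stop at 18 N. I ease off, check, and hold.

Emit:
move_arm(slide=[[0.1,0,0],[0,0,0],[0,0,0],[0,0,0],[0,0,0],[0,0,0],[0,0,0]], rotation=[[0,0,0],[0,0,0],[0,0,0],[0,0,0],[0,0,0],[0,0,0],[0,0,0]], claw=[0.8,0.8,0,0,0,0,0])

```text
time_s: 18.2
tool_pos: [0.4633, 0.2416, 0.0686]
tool_rot: [-3.136, -0.052, -0.022]
force: [-1.0, -0.4, -0.2]
grip_width: 0.0857
```

```bash
python3 - <<'E'
from h import *
c=r.camera("side");save(c,"j.png",(150,190,270,280),6)
s=r.read_state();print(s["tool_pos"],s["tool_rot"],s["force"])
E
```

```text
[0.46333014 0.24156085 0.0686193 ] [-3.13591246 -0.05200306 -0.02161188] [-0.52582348 -0.62181467 -0.2994208 ]
```

View pics/j.png

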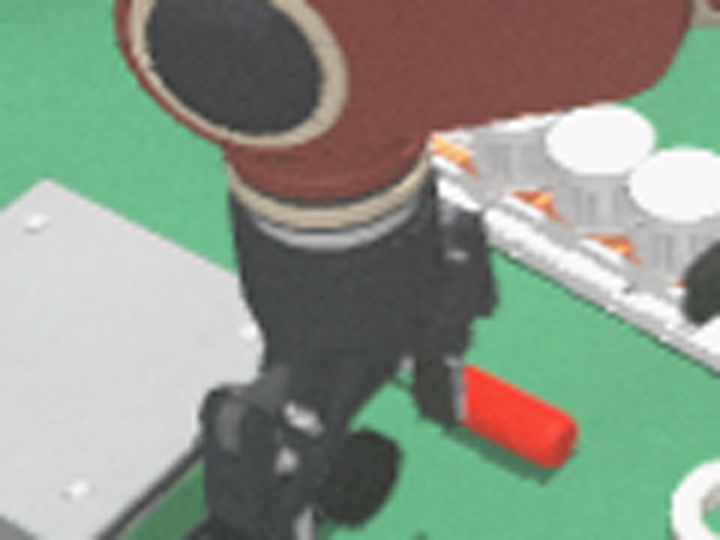

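The head sits forward between the open fingers. I wait over 3 s, then measure it.

Emit:
move_arm(slide=[[0,0,0],[0,0,0],[0,0,0],[0,0,0],[0,0,0],[0,0,0],[0,0,0],[0,0,0],[0,0,0],[0,0,0],[0,0,0],[0,0,0],[0,0,0],[0,0,0],[0,0,0],[0,0,0],[0,0,0],[0,0,0],[0,0,0],[0,0,0]], rotation=[[0,0,0],[0,0,0],[0,0,0],[0,0,0],[0,0,0],[0,0,0],[0,0,0],[0,0,0],[0,0,0],[0,0,0],[0,0,0],[0,0,0],[0,0,0],[0,0,0],[0,0,0],[0,0,0],[0,0,0],[0,0,0],[0,0,0],[0,0,0]], claw=[0,0,0,0,0,0,0,0,0,0,0,0,0,0,0,0,0,0,0,0])

```text
time_s: 20.25
tool_pos: [0.4634, 0.2415, 0.0687]
tool_rot: [-3.136, -0.052, -0.022]
force: [-0.4, 0.8, -0.2]
grip_width: 0.0854
```

Emit:
move_arm(slide=[[0,0,0],[0,0,0],[0,0,0],[0,0,0],[0,0,0],[0,0,0],[0,0,0],[0,0,0],[0,0,0],[0,0,0],[0,0,0],[0,0,0],[0,0,0],[0,0,0],[0,0,0],[0,0,0]], rotation=[[0,0,0],[0,0,0],[0,0,0],[0,0,0],[0,0,0],[0,0,0],[0,0,0],[0,0,0],[0,0,0],[0,0,0],[0,0,0],[0,0,0],[0,0,0],[0,0,0],[0,0,0],[0,0,0]], claw=[0,0,0,0,0,0,0,0,0,0,0,0,0,0,0,0])

```text
time_s: 21.85
tool_pos: [0.4634, 0.2416, 0.0687]
tool_rot: [-3.136, -0.052, -0.022]
force: [0.7, 0.7, 0.5]
grip_width: 0.0858
```

```bash
python3 - <<'E'
from h import *
c=r.camera("side");W=cloud(c)
P=W[255:276,205:216].reshape(-1,3);P=P[(P[:,2]>.065)&(P[:,2]<.105)];print(len(P),np.nanpercentile(P,[10,50,90],axis=0).round(4))
d=np.load("side0.npz")["W"]; P=d.reshape(-1,3);P=P[(P[:,2]>.07)&(P[:,2]<.1)&(abs(P[:,1]-.2415)<.012)&(P[:,0]>.44)&(P[:,0]<.5)];print(len(P),np.nanpercentile(P,[10,50,90],axis=0).round(4))
print(r.read_state()["time_s"])
E
```

```text
126 [[0.456  0.2347 0.0815]
 [0.4586 0.2466 0.0956]
 [0.4663 0.2589 0.1025]]
85 [[0.4709 0.2325 0.0772]
 [0.4728 0.2444 0.0917]
 [0.4971 0.2523 0.0983]]
21.9
```

The front face is at x=0.456 against 0.471 at home, so the switch is 15 mm out, and it has been for over 3 s. I regrip and push home.

Emit:
move_arm(slide=[[0,0,0],[0,0,0],[0,0,0],[0,0,0],[0,0,0],[0.5,0.02,0],[0.5,0.02,0],[0.5,0.02,0],[0.3,0.01,0]], rotation=[[0,0,0],[0,0,0],[0,0,0],[0,0,0],[0,0,0],[0,0,0],[0,0,0],[0,0,0],[0,0,0]], claw=[0.8,0.8,0.8,0.8,0.8,0.8,0.8,0.8,0.8])

```text
time_s: 22.8
tool_pos: [0.4784, 0.2423, 0.0689]
tool_rot: [-3.137, -0.051, -0.004]
force: [-20.6, -1.3, 15.6]
grip_width: 0.0376
```

Home against the hard stop at 20 N. I release, rise, back away and check.

Emit:
move_arm(slide=[[-0.1,0,0],[0,0,0],[0,0,0],[0,0,0],[0,0,0],[0,0,2],[0,0,4],[0,0,4],[-3,0,2],[-4,0,0],[-3,0,0],[0,0,0]], rotation=[[0,0,0],[0,0,0],[0,0,0],[0,0,0],[0,0,0],[0,0,0],[0,0,0],[0,0,0],[0,0,0],[0,0,0],[0,0,0],[0,0,0]], claw=[0.8,0,0,0,0,0,0,0,0,0,0,0])

```text
time_s: 24.0
tool_pos: [0.3751, 0.2413, 0.1926]
tool_rot: [-3.136, -0.049, -0.005]
force: [0.2, 0.4, 0.1]
grip_width: 0.0855
```

```bash
python3 - <<'E'
from lamps import *
chk(None)
c=r.camera("side");W=cloud(c);save(c,"k.png",s=1.4)
d=np.load("side0.npz")["W"]
for A in(d,W):
    P=A.reshape(-1,3);P=P[(P[:,2]>.07)&(P[:,2]<.1)&(abs(P[:,1]-.2415)<.012)&(P[:,0]>.44)&(P[:,0]<.5)];print(len(P),np.nanpercentile(P,[10,50],axis=0).round(4))
E
```

```text
[-0.1217 -0.0244] [-0.0705  0.0238] [-0.0961 -0.0003] 0.0029
[-0.0699 -0.0253] [-0.0233  0.023 ] [-0.0466 -0.0011] 0.0029
[-0.0194 -0.0241] [0.0296 0.0244] [0.0051 0.0001] 0.003
head [0.47080803 0.47637473 0.48303199] [0.2251402  0.24036357 0.25719129] 81
24.05 [0.3764 0.2413 0.1927] [ 0.004   0.0047 -1.    ] -88.23 [-0.4  0.5 -0.1]
85 [[0.4709 0.2325 0.0772]
 [0.4728 0.2444 0.0917]]
84 [[0.4713 0.2322 0.0773]
 [0.4728 0.2433 0.0906]]
```

View pics/k.png

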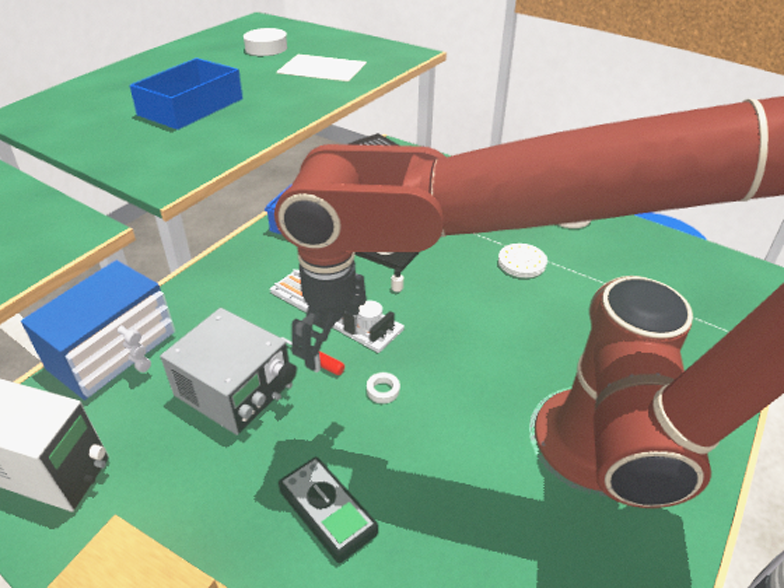

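```bash
python3 -c "from rig import r;print(r.sign_off())"
```

```text
the job is handed in; nothing more can be done
None
```

The job is done and handed in at about 24 s on the robot's clock; no verdict was reported.

- **Older lamps:** I gripped the rear lamp and drew it forward, pushing the front one ahead of it, until the force rose to 8 N against the stop.
- **Fresh lamp:** I took it from the tray, set it down in the rail on contact at about 4 N, and slid it up to within a few mm of the others. The first grip on the rear lamp sat too high and off-centre, so I released and redid it.
- **Switch:** I pulled it 15 mm out to its hard stop. It stayed out over 3 s with the fingers open and no lamp touched. I then pushed it home against the stop at about 20 N.

**Last checks:**
- **Lamp positions:** the lamp centres measured about x = -96, -47 and +5 mm in the rail frame, against -95, -45 and +5 mm when all touch. The 1–2 mm difference is within the camera calibration.
- **Lamps upright:** they looked upright in the pictures. In the last picture the arm hid most of the rail, so only the top camera's depth confirmed all three there.
- **Switch head:** it read the same as at the start, within 1 mm.
- **Other things on the bench:** I judged these only by eye. The screwdriver, flux bottle, tape, meter and boards looked unmoved in the last picture. The lens ring was hidden there; I last saw it in place just before setting the fresh lamp down.

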